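# Set the eyepiece carriage on its bench rail to the pointer

### The job

Two short bench rails stand on the worktop, each with a carriage that a spring lock holds in place. Take the one that carries the spare eyepiece: hold its thumb release button down, slide the carriage along its rail until the index line beside the button is level with the pointer on that rail, then let the button spring back up so that the carriage is locked there. Leave the carriage with the flat lens ring where it is.

Things in the scene. Friction and masses are not known exactly. Their poses are not given: they have to be found in the camera images.
- eyepiece_pad (a point): Centre of the released thumb button's top (42 mm along the rail x 34 mm, black, ribbed; 50 mm above the worktop) on the grey carriage, 134 x 60 mm, deck 38 mm high, that carries the eyepiece: a white and black cylinder, 40 mm across, its axis at x -67 mm, its top 89 mm high. x: along the rail, away from the robot. Moves with the carriage only. A white index line on the right side is level with it.
- eyepiece_release (a joint): Travel of that button in m: 0 up (locked fast), 0.009 fully down; free from 0.006. Spring: 4.5 N to start, 7 N fully down. Two cheeks (inner faces 28 mm before and behind the centre, tops 62 mm above the worktop, 44 mm wide) let closed fingers stand on the button and push. Free, the carriage slides at about 1 N, 150 mm in all; let up, its tooth drops into the next notch, at most 4 mm off.
- pointer_tip (a point): Top of the fixed pointer on the right (-y) edge of the eyepiece carriage's rail (base plate 316 x 80 mm): an aluminium block 14 x 10 mm, 39 mm high, with a dark tip towards the carriage, 33.5 mm right of the rail's middle line. x along the rail. It starts 50 to 150 mm farther along +x than the button; the carriage is rightly set when eyepiece_pad has x = 0 in this frame.
- lens_pad (a point): The same point as eyepiece_pad on the other, otherwise equal carriage on the other rail, which carries a flat black lens ring (52 mm across, 17 mm high) instead of the eyepiece and has a pointer of its own. Not to be moved. The rails lie side by side, roughly along x; either can be the left one.

How it is judged:
By the outcome, as a careful person would: the job done as asked, in the order asked, and still so for the second after the job is handed in, with the robot touching nothing.
It also fails if it takes over 32 s, if anything falls off the work surface, if the arm or the gripper's body presses on something with over 40 N, if the wrist force passes 120 N, or if a joint passes its speed limit or range.

### The arm

A 6-joint arm with a two-finger parallel gripper is mounted at the origin on a cart in front of the work surface, level with it; the furniture and walls round the work are solid. World frame = base frame: x ahead of the robot, y to its left, z up, the work surface at z = 0. Lengths are in m, angles in rad, forces in N, time in s.
With the tool pointing down it reaches from about 0.25 to 0.8 m from the base axis. Payload 8.5 kg.
Tool frame: the origin (TCP) lies midway between the tips of the shut fingers; the grasp point (between the pads) lies 19 mm behind it (bot.pinch_z is the z of the grasp point in the tool frame, in m); z points along the fingers, y is the line along which they close (so a half turn about z gives the same grasp; the last joint's range is limited). The gripper opens to 85 mm and grips with 20 to 120 N. Pads are 22 mm wide; open, the fingers measure 114 mm over their backs; the gripper's body (76 mm by 85 mm) begins 54 mm behind the grasp point. The pads swing forward as they close: fully open they stand 13 mm farther back than shut.
Start: joints at [1.148, 0.238, -0.013, 1.319, 0, 1.571], TCP at [0.215, 0.479, 0.231] pointing down, gripper open.
Joint ranges: [-2.66, 2.66], [-1.03, 1.9], [-1.14, 1.46], [-1.82, 2.27], [-1.45, 1.34], [-3.14, 3.14]. Speed limits (rad/s): [2.22, 2.22, 2.79, 3.14, 3.14, 3.14].

### API

Orientations are given as a unit quaternion [w, x, y, z].
In Python, from workcell import bot, camrig, get_state gives the robot as it stands (bot), with the cameras (camrig) and the readings as plain functions.
- The arm moves only by the tool nudge_tcp, called after ">>>" by a JSON object that holds its "api" and its "payload", one argument or row to a line. Schema: {"type":"object","properties":{"moves":{"type":"string"},"grip_n":{"type":"number"},"only":{"type":"string"},"quiet":{"type":"boolean"},"lines":{"type":"string"}},"required":["moves"],"additionalProperties":false}. moves is a string of 1 to 10 rows, parted by a bar, with the numbers parted by commas; each row has 5 numbers: the finger opening in m, then dx, dy, dz in m, then a turn about the tool's z in rad; each row is the pose to reach, as a shift and turn from the pose commanded when the call began, along the tool's axes at that moment; what a row does not reach only later rows make up. A row lasts 1/10 s, in which the tool goes at most 0.05 m and 0.15 rad, less where a joint would pass 70% of its speed; a pose out of reach is approached as far as the arm can. The fingers move at their own pace and stop on an object; grip_n is the grip in N (left out, the last holds). Time passes only in rows, so rows that do not move let the fingers close. The tool returns the time, the measured TCP pose, the force, the opening and the grip force at its end. only (a regular expression) keeps the lines of the reply that match it, lines (a string "A,B") keeps lines A to B, and quiet returns only ok. Input that does not fit is refused with a message, and nothing moves.
- get_state(): the state, without advancing time (a new reading comes with each control period).
- camrig.grab_frame(name): name is "scene" or "top"; returns a dict with "img" (400x640x3 uint8, red, green, blue), "mtx" (3x3 intrinsics, pixels), "origin" and "attitude" of the camera in the world. Camera axes: x right, y up, looking along -z (the intrinsics and any distortion apply to the point x, -y, -z); pixel columns grow to the right and rows downward; lengths in m; the calibration is good to about 2 mm. A picture is of the moment at which its call begins. There is no depth.
- bot.sign_off(): hands the job in; it is judged then, once.
The state is a dict: "time_s": time; "joint_pos": joint angles; "joint_vel": joint speeds; "joint_efforts": joint torques, N m; "tool_pos": TCP position; "tool_rot": TCP orientation; "wrist_force": force on the tool from outside, world axes, zero at the start; "wrist_torque": the same for the moment, N m; "width": finger opening in m; "grip_force": force on a finger pad.
Only numpy, scipy, OpenCV 4.12 (cv2) and the standard library are available. Lean on these libraries where they do the work, as an engineer would, in place of code of your own. Each camera call takes 0.05 s, during which the arm holds its last target. There are 200 camera calls.

## Working session

There is one attempt and no reset: what is moved stays moved. The work goes in short steps, Python scripts to look and compute and a tool call to move; the robot and the scene stay as the last step left them, time stands still between calls to the robot, and variables do not carry over. Pictures are saved under pics/ and viewed, at most 10 in all, crops included, and the job is handed in when it is done.

```bash
ls; mkdir -p pics; cat > h.py <<'E'
import numpy as np, cv2
from workcell import bot, camrig, get_state
def grab(n,f):
    d=camrig.grab_frame(n); cv2.imwrite(f,d["img"][:,:,::-1]); 
    np.savez(f[:-4],**{k:np.asarray(v) for k,v in d.items()}); return d
def R_of(a):
    a=np.asarray(a,float)
    if a.shape==(3,3): return a
    w,x,y,z=a
    from scipy.spatial.transform import Rotation as R
    return R.from_quat([x,y,z,w]).as_matrix()
def ray(d,u,v,z):
    K=np.asarray(d["mtx"]); p=np.linalg.inv(K)@[u,v,1]
    r=R_of(d["attitude"])@[p[0],-p[1],-p[2]]; o=np.asarray(d["origin"])
    return o+r*(z-o[2])/r[2]
def proj(d,P):
    c=R_of(d["attitude"]).T@(np.asarray(P)-d["origin"]); q=np.asarray(d["mtx"])@[c[0],-c[1],-c[2]]
    return q[:2]/q[2]
E
python3 - <<'E'
from h import *
for n in("scene","top"):
    d=grab(n,f"pics/{n}0.png"); print({k:v for k,v in d.items() if k!="img"})
print(get_state())
E
```

```text
pics
workcell.py
{'mtx': array([[449.51339823,   0.        , 318.35871418],
       [  0.        , 449.51339823, 199.24616789],
       [  0.        ,   0.        ,   1.        ]]), 'origin': array([-0.1263452 , -0.50157311,  0.45306926]), 'attitude': array([ 0.74792183,  0.4595163 , -0.26280398, -0.40048942])}
{'mtx': array([[440.81690636,   0.        , 312.38397519],
       [  0.        , 440.81690636, 206.86852407],
       [  0.        ,   0.        ,   1.        ]]), 'origin': array([ 0.45316637, -0.061486  ,  0.91514231]), 'attitude': array([-0.6964625 , -0.0177956 ,  0.02976952,  0.71675455])}
{'time_s': 0.1, 'joint_pos': array([ 1.14801474e+00,  2.38720968e-01, -1.41655067e-02,  1.31919520e+00,
       -7.21928913e-06,  1.57080644e+00]), 'joint_vel': array([-0.00064918, -0.00218709,  0.00216807,  0.00135361, -0.0009783 ,
        0.00148366]), 'joint_efforts': array([-5.08830472e-04, -5.39720142e+01,  3.46997952e+01,  1.34630731e-02,
        1.12630630e-05,  7.60553604e-06]), 'tool_pos': array([0.21525715, 0.47843631, 0.23074355]), 'tool_rot': array([-1.31312996e-04,  2.09824836e-01,  9.77738782e-01, -6.29124534e-04]), 'wrist_force': array([0.78159297, 0.75394395, 0.37995287]), 'wrist_torque': array([-0.00164736,  0.00055825, -0.05280676]), 'grip_force': 0.0, 'width': 0.08529581492413464}
```

View pics/top0.png

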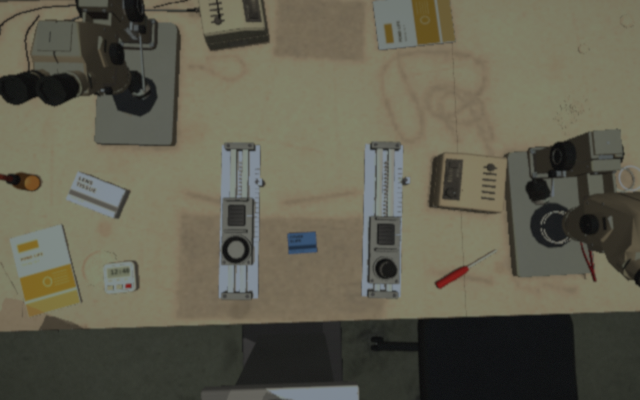

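View pics/scene0.png

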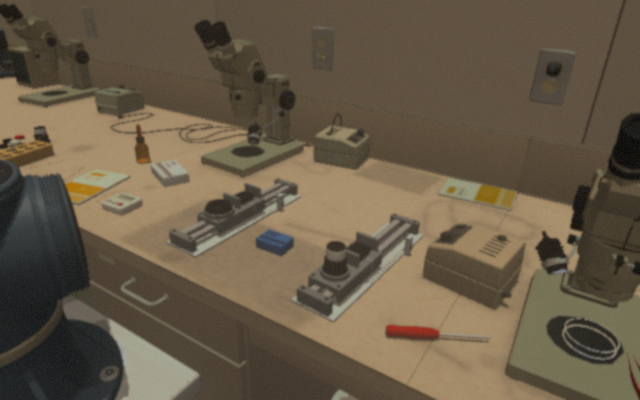

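The top view shows the lens ring on the left rail (ring at 236,250). The eyepiece is on the right rail (eyepiece at 386,268, button at about 385,234, pointer at about 405,181). I'll enlarge the right rail.

```bash
python3 - <<'E'
import cv2
i=cv2.imread("pics/top0.png")[135:305,340:430]
i=cv2.convertScaleAbs(i,alpha=1.6)
a=i[0:95]; b=i[75:170]
f=lambda x:cv2.resize(x,None,fx=6,fy=6,interpolation=cv2.INTER_CUBIC)[:, :400] if 0 else cv2.resize(x[:,15:80],None,fx=6,fy=6,interpolation=cv2.INTER_CUBIC)
cv2.imwrite("pics/c1.png",cv2.hconcat([f(a),f(b)]))  # u=355+px/6 ; v=135+py/6 | 210+py/6
E
```

```text
(no output)
```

View pics/c1.png

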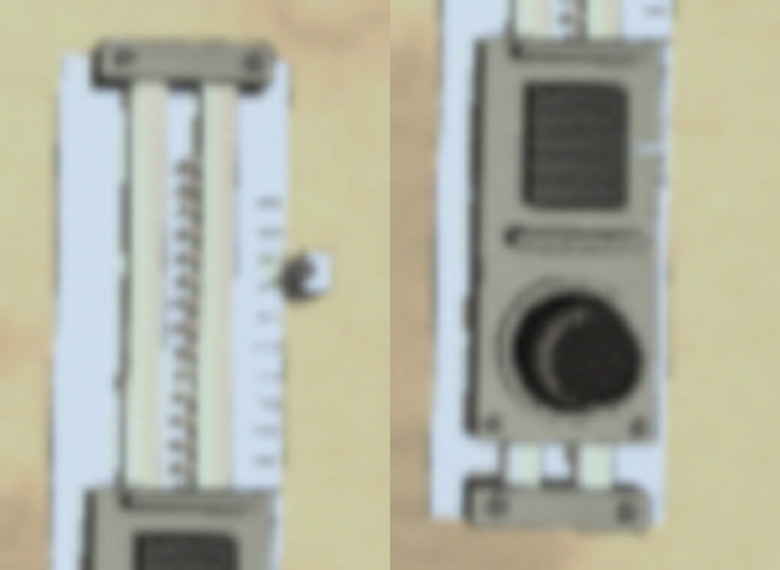

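The crop shows the button centre at about (386.0, 234.3), the index line at (398.3, 234.8) and the pointer block at about (406.5, 181).

```bash
python3 - <<'E'
from h import *
d=dict(np.load("pics/top0.npz"))
U=lambda x,y,r=0:(355+(x-390*r)/6,(210 if r else 135)+y/6)
r=lambda x,y,z,s=0: ray(d,*U(x,y,s),z)
pad=r(576,146,.050,1); idx=r(650,149,.038,1); ptr=r(310,276,.039)
# base-plate corners z~0.004
tl=r(62,55,.004);tr=r(288,62,.004);bl=r(433,520,.004,1);br=r(662,524,.004,1)
eye=r(596,350,.089,1)
for n in("pad","idx","ptr","tl","tr","bl","br","eye"):print(n,globals()[n].round(4))
ax=((tl-bl)+(tr-br))[:2];print("len",np.linalg.norm(tl-bl),np.linalg.norm(tr-br),np.linalg.norm(tl-tr))
ax/=np.linalg.norm(ax);e=(pad-eye)[:2]
print("yaw",np.arctan2(ax[1],ax[0]),np.arctan2((tl-bl)[1],(tl-bl)[0]),np.arctan2((tr-br)[1],(tr-br)[0]))
n=np.array([-ax[1],ax[0]]);mid=(tl+tr+bl+br)[:2]/4
print("pad lateral vs mid",(pad[:2]-mid)@n,"ptr lateral",(ptr[:2]-mid)@n,"eye",e@ax,e@n)
print("travel pad",(ptr-pad)[:2]@ax,"idx",(ptr-idx)[:2]@ax)
s=dict(np.load("pics/scene0.npz"))
for p in(pad,ptr,eye):print(proj(s,p))
i=cv2.convertScaleAbs(s["img"][:,:,::-1][200:330,285:435],alpha=1.7)
cv2.imwrite("pics/c2.png",cv2.resize(i,None,fx=4.5,fy=4.5,interpolation=cv2.INTER_CUBIC))
E
```

```text
pad [ 0.4531 -0.22    0.05  ]
idx [ 0.4514 -0.2468  0.038 ]
ptr [ 0.5587 -0.2679  0.039 ]
tl [ 0.6429 -0.1926  0.004 ]
tr [ 0.6384 -0.2717  0.004 ]
bl [ 0.3273 -0.1743  0.004 ]
br [ 0.3235 -0.2526  0.004 ]
eye [ 0.3897 -0.2165  0.089 ]
len 0.3161445102266822 0.3154781302089602 0.07922309374472486
yaw -0.059240242073708135 -0.05792600389599154 -0.06055725629984812
pad lateral vs mid 0.0010778204214204159 ptr lateral -0.04051587268790472 eye 0.06355732801985323 0.0002864584533736253
travel pad 0.10820101152900775 idx 0.10832468577498225
[358.22559701 248.44968687]
[408.75375845 236.10889427]
[338.23669856 244.37925605]
```

View pics/c2.png

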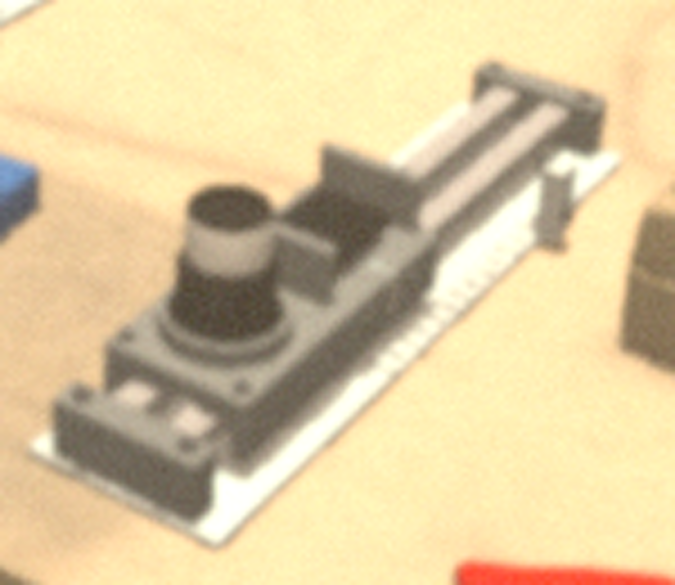

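The scene crop agrees: the button at about (360,249) and the pointer top at about (409,237) both reproject within 2 px. Sizes also check out: the base measures 316 x 79 mm, and the eyepiece sits 64 mm behind the pad against 67 given. The travel is about 108 mm.

```bash
cat >> h.py <<'E'
PAD=np.array([.4532,-.2200,.05]); YAW=-.0592; AX=np.array([np.cos(YAW),np.sin(YAW),0])
def to(P):
    s=get_state(); M=R_of(s["tool_rot"]); y=M[:,1]; a=np.arctan2(y[1],y[0])
    t=a-(YAW+np.pi/2); t=(t+np.pi/2)%np.pi-np.pi/2
    print("shift tool",(M.T@(np.asarray(P)-s["tool_pos"])).round(4),"turn",round(t,4),"tcp",s["tool_pos"].round(4),"F",s["wrist_force"].round(2),"t",s["time_s"])
E
python3 -c "
from h import *
to(PAD+[0,0,.10])"
```

```text
shift tool [-0.5036 -0.5392  0.0814] turn -0.3636 tcp [0.2153 0.4784 0.2307] F [0.78 0.75 0.38] t 0.1
```

>>> {"api": "nudge_tcp", "payload": {
  "moves": "0,-0.504,-0.539,0,-0.364 | 0,-0.504,-0.539,0,-0.364 | 0,-0.504,-0.539,0,-0.364 | 0,-0.504,-0.539,0,-0.364 | 0,-0.504,-0.539,0,-0.364 | 0,-0.504,-0.539,0,-0.364 | 0,-0.504,-0.539,0,-0.364 | 0,-0.504,-0.539,0,-0.364 | 0,-0.504,-0.539,0,-0.364 | 0,-0.504,-0.539,0,-0.364",
  "grip_n": 40
}}

```text
time_s: 1.1
tool_pos: [0.3763, 0.0056, 0.2314]
tool_rot: [0.0, 0.029, 1.0, 0.0]
wrist_force: [1.8, 0.1, 0.0]
width: 0.0
grip_force: 0.0
```

```bash
python3 -c "
from h import *
to(PAD+[0,0,.10])"
```

```text
shift tool [-0.0899 -0.2207  0.0814] turn 0.0004 tcp [0.3763 0.0056 0.2314] F [1.78 0.09 0.04] t 1.1
```

>>> {"api": "nudge_tcp", "payload": {
  "moves": "0,-0.085,-0.21,0,0 | 0,-0.085,-0.21,0,0 | 0,-0.085,-0.21,0,0 | 0,-0.085,-0.21,0,0 | 0,-0.085,-0.21,0,0 | 0,-0.085,-0.21,0,0 | 0,-0.085,-0.21,0.05,0 | 0,-0.085,-0.21,0.05,0 | 0,-0.085,-0.21,0.05,0"
}}

```text
time_s: 2.0
tool_pos: [0.4481, -0.2061, 0.1815]
tool_rot: [-0.001, 0.029, 1.0, 0.0]
wrist_force: [0.1, -0.3, 0.7]
width: -0.0001
grip_force: 0.0
```

```bash
python3 -c "
from h import *
to(PAD+[0,0,.015])"
```

```text
shift tool [-0.0062 -0.0136  0.1165] turn 0.0009 tcp [ 0.4481 -0.2061  0.1815] F [ 0.12 -0.33  0.75] t 2.0
```

>>> {"api": "nudge_tcp", "payload": {
  "moves": "0,-0.006,-0.0136,0,0 | 0,-0.006,-0.0136,0.045,0 | 0,-0.006,-0.0136,0.09,0 | 0,-0.006,-0.0136,0.11,0 | 0,-0.006,-0.0136,0.11,0 | 0,-0.006,-0.0136,0.11,0"
}}

```text
time_s: 2.6
tool_pos: [0.4556, -0.2218, 0.0731]
tool_rot: [0.001, 0.029, 1.0, -0.001]
wrist_force: [-0.5, -1.2, 0.5]
width: -0.0003
grip_force: 0.0
```

```bash
python3 - <<'E'
from h import *
to(PAD)
s=grab("scene","pics/s1.png")
i=cv2.convertScaleAbs(s["img"][:,:,::-1][160:330,285:435],alpha=1.7)
cv2.imwrite("pics/c3.png",cv2.resize(i,None,fx=3.5,fy=3.5,interpolation=cv2.INTER_CUBIC))
E
```

```text
shift tool [0.0025 0.0017 0.0231] turn 0.0006 tcp [ 0.4556 -0.2218  0.0731] F [-0.54 -1.22  0.48] t 2.6
```

View pics/c3.png

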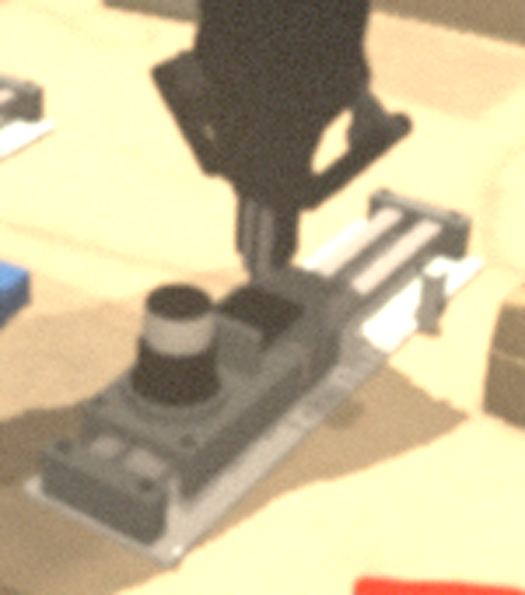

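The closed fingers stand above the button, with the tip at about (361,239), between the cheeks and clear of the eyepiece. Next I press.

>>> {"api": "nudge_tcp", "payload": {
  "moves": "0,0.0015,0.001,0.012,0 | 0,0.0015,0.001,0.02,0 | 0,0.0015,0.001,0.024,0 | 0,0.0015,0.001,0.028,0 | 0,0.0015,0.001,0.031,0 | 0,0.0015,0.001,0.031,0 | 0,0.0015,0.001,0.031,0"
}}

```text
time_s: 3.35
tool_pos: [0.4535, -0.2203, 0.0414]
tool_rot: [0.001, 0.029, 1.0, -0.0]
wrist_force: [-0.6, 0.6, 6.5]
width: -0.0001
grip_force: 3.4
```

```bash
python3 -c "
from h import *
to(PAD-[0,0,.009])"
```

```text
shift tool [0.0003 0.0003 0.0004] turn 0.0004 tcp [ 0.4535 -0.2203  0.0414] F [-0.57  0.65  6.55] t 3.35
```

>>> {"api": "nudge_tcp", "payload": {
  "moves": "0,0,0,0.001,0 | 0,0,0,0.0015,0 | 0,-0.004,0,0.0015,0 | 0,-0.011,0,0.0015,0 | 0,-0.019,0,0.0015,0 | 0,-0.027,0,0.0015,0 | 0,-0.034,0,0.0015,0 | 0,-0.038,0,0.0015,0 | 0,-0.04,0,0.0015,0 | 0,-0.04,0,0.0015,0"
}}

```text
time_s: 4.35
tool_pos: [0.4948, -0.2228, 0.041]
tool_rot: [0.002, 0.029, 1.0, -0.001]
wrist_force: [1.1, 0.8, 14.3]
width: -0.0001
grip_force: 6.7
```

```bash
python3 - <<'E'
from h import *
to(PAD-[0,0,.009]+.04*AX)
s=grab("scene","pics/s2.png")
i=cv2.convertScaleAbs(s["img"][:,:,::-1][160:330,285:435],alpha=1.7)
cv2.imwrite("pics/c4.png",cv2.resize(i,None,fx=3.5,fy=3.5,interpolation=cv2.INTER_CUBIC))
E
```

```text
shift tool [ 0.0017  0.0004 -0.    ] turn 0.0008 tcp [ 0.4948 -0.2228  0.041 ] F [ 1.09  0.79 14.35] t 4.35
```

View pics/c4.png

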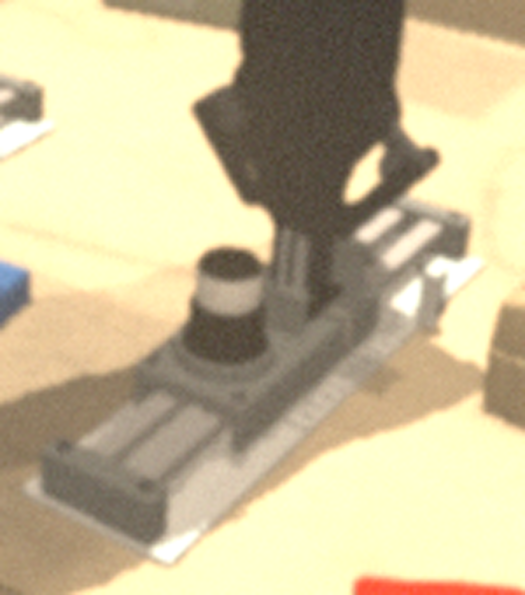

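The carriage follows the fingers, with the eyepiece now at about (351,235). I'll continue the remaining 68 mm.

>>> {"api": "nudge_tcp", "payload": {
  "moves": "0,-0.004,0,0,0 | 0,-0.012,0,0,0 | 0,-0.022,0,0,0 | 0,-0.033,0,0,0 | 0,-0.044,0,0,0 | 0,-0.054,0,0,0 | 0,-0.062,0,0,0 | 0,-0.066,0,0,0 | 0,-0.068,0,0,0 | 0,-0.068,0,0,0"
}}

```text
time_s: 5.4
tool_pos: [0.5626, -0.2269, 0.041]
tool_rot: [0.002, 0.029, 1.0, -0.001]
wrist_force: [1.3, 0.4, 11.9]
width: -0.0
grip_force: 5.8
```

>>> {"api": "nudge_tcp", "payload": {
  "moves": "0,0,0,0,0 | 0,0,0,0,0"
}}

```text
time_s: 5.6
tool_pos: [0.5625, -0.2268, 0.041]
tool_rot: [0.002, 0.029, 1.0, -0.001]
wrist_force: [1.2, -0.2, 11.4]
width: 0.0
grip_force: 5.6
```

```bash
python3 - <<'E'
from h import *
to(PAD-[0,0,.009]+.1083*AX)
s=grab("scene","pics/s3.png");t=grab("top","pics/t3.png")
i=cv2.convertScaleAbs(s["img"][:,:,::-1][185:285,345:435],alpha=1.7)
j=cv2.convertScaleAbs(t["img"][:,:,::-1][135:235,365:420],alpha=1.7)
f=lambda x:cv2.resize(x,None,fx=5.5,fy=5.5,interpolation=cv2.INTER_CUBIC)
cv2.imwrite("pics/c5.png",cv2.hconcat([f(i),f(j)]))
E
```

```text
shift tool [0.0012 0.0004 0.    ] turn 0.0006 tcp [ 0.5625 -0.2268  0.041 ] F [ 1.15 -0.21 11.36] t 5.6
```

View pics/c5.png

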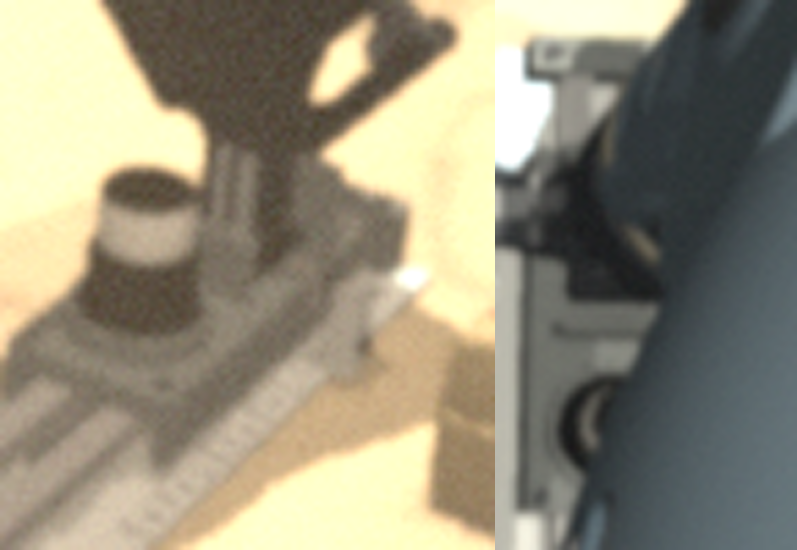

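The scene crop shows the index region beside the pointer (pointer top at about (409,236)) and the eyepiece top at about (372.6,219.2). I'll check the travel numerically before releasing.

```bash
python3 - <<'E'
from h import *
s=dict(np.load("pics/s3.npz")); s0=dict(np.load("pics/scene0.npz"))
# template match of eyepiece top (scale changes slightly)
g0=cv2.cvtColor(s0["img"],cv2.COLOR_RGB2GRAY).astype(np.float32);g=cv2.cvtColor(s["img"],cv2.COLOR_RGB2GRAY).astype(np.float32)
eye=PAD-.067*AX; eye[2]=.07
p0=proj(s0,eye)
best=None
for tr in np.arange(.095,.122,.0005):
    q=eye+tr*AX; p=proj(s,q)
    D0=np.linalg.norm(eye-s0["origin"]);D1=np.linalg.norm(q-s["origin"]);k=D0/D1
    A=np.float32([[k,0,p[0]-k*p0[0]],[0,k,p[1]-k*p0[1]]])
    w=cv2.warpAffine(g0,A,(640,400),flags=cv2.INTER_CUBIC)
    x,y=int(p[0]),int(p[1]);sl=np.s_[y-12:y+22,x-14:x+13]
    c=np.corrcoef(w[sl].ravel(),g[sl].ravel())[0,1]
    if best is None or c>best[0]:best=(c,tr,p.round(1))
print(best)
E
```

```text
(np.float64(0.925443786759634), np.float64(0.10950000000000001), array([371.9, 228.2]))
```

The match gives 109.5 mm of travel, against 109.2 from the TCP. I'll move back 1 mm, then release straight up.

>>> {"api": "nudge_tcp", "payload": {
  "moves": "0,0.001,0,0,0 | 0,0.001,0,0,0 | 0,0.001,0,0,0 | 0,0.001,0,-0.004,0 | 0,0.001,0,-0.008,0 | 0,0.001,0,-0.012,0 | 0,0.001,0,-0.02,0 | 0,0.001,0,-0.05,0 | 0,0.001,0,-0.09,0 | 0,0.001,0,-0.13,0"
}}

```text
time_s: 6.7
tool_pos: [0.5588, -0.2258, 0.1701]
tool_rot: [-0.001, 0.029, 1.0, 0.0]
wrist_force: [0.6, -1.0, -0.6]
width: -0.0004
grip_force: 0.0
```

>>> {"api": "nudge_tcp", "payload": {
  "moves": "0,0.04,0.05,0,0 | 0,0.04,0.1,0,0 | 0,0.04,0.15,0,0 | 0,0.04,0.2,0,0 | 0,0.04,0.25,0,0 | 0,0.04,0.3,0,0 | 0,0.04,0.3,0,0 | 0,0.04,0.3,0,0"
}}

```text
time_s: 7.5
tool_pos: [0.5369, 0.0776, 0.1689]
tool_rot: [-0.0, 0.028, 1.0, -0.0]
wrist_force: [0.3, -0.7, 0.4]
width: -0.0
grip_force: 0.0
```

```bash
python3 - <<'E'
from h import *
t=grab("top","pics/t4.png");s=grab("scene","pics/s4.png")
j=cv2.convertScaleAbs(t["img"][:,:,::-1][135:235,355:420],alpha=1.6)
i=cv2.convertScaleAbs(s["img"][:,:,::-1][195:275,360:430],alpha=1.6)
cv2.imwrite("pics/c6.png",cv2.hconcat([cv2.resize(j,(390,600),interpolation=cv2.INTER_CUBIC),cv2.copyMakeBorder(cv2.resize(i,(400,457),interpolation=cv2.INTER_CUBIC),0,143,0,0,cv2.BORDER_CONSTANT)]))
E
```

```text
(no output)
```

View pics/c6.png

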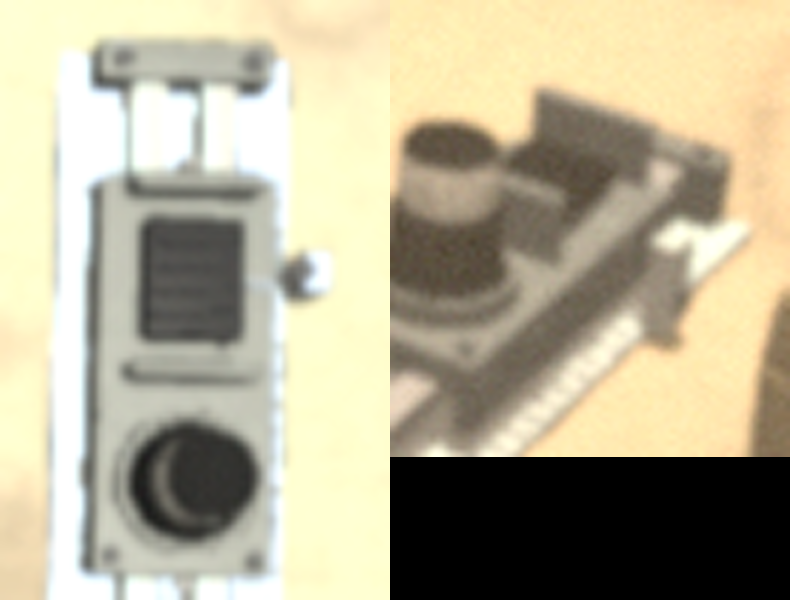

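The line (about row 282, col 255) is nearly level with the pointer (about row 277). I'll quantify the offset.

```bash
python3 - <<'E'
from h import *
d=dict(np.load("pics/t4.npz")); d0=dict(np.load("pics/top0.npz"))
r=lambda x,y,z: ray(d,355+x/6,135+y/6,z)
ptr=r(310,277,.039)
for n,p in(("pad",r(192,278.5,.05)),("line",r(258,282,.038))):print(n,p.round(4),"remaining mm",((ptr-p)@AX*1e3).round(1))
# carriage travel by template match of carriage deck (rectify deck plane z=.045, rail frame 1 mm/2px)
def rect(d,c,z):
    L=np.array([-AX[1],AX[0],0]);o=[]
    for a,b in((-.09,-.04),(.09,-.04),(.09,.04),(-.09,.04)):
        P=c+a*AX+b*L;P[2]=z;o.append(proj(d,P))
    H=cv2.getPerspectiveTransform(np.float32(o),np.float32([[0,0],[720,0],[720,320],[0,320]]))
    return cv2.cvtColor(cv2.warpPerspective(d["img"],H,(720,320),flags=cv2.INTER_CUBIC),cv2.COLOR_RGB2GRAY)
for z,b in((.05,.021),(.038,.032)):
    A=rect(d0,PAD.copy(),z);B=rect(d,PAD+.108*AX,z)
    T=A[80:240,360-120:360+120]; m=cv2.matchTemplate(B,T,cv2.TM_CCOEFF_NORMED);_,c,_,l=cv2.minMaxLoc(m)
    print("travel mm",108+(l[0]-240)/4,"lat",(l[1]-80)/4,c)
# lens carriage moved?
a,b=[cv2.cvtColor(q["img"],cv2.COLOR_RGB2GRAY) for q in(d0,d)]
m=cv2.matchTemplate(b[180:290,205:275],a[195:270,215:262],cv2.TM_CCOEFF_NORMED);print("lens",cv2.minMaxLoc(m)[1::2],"expect (10,15)")
# dark-tip centroid rows in the pointer region
g=d["img"][170:195,398:414].sum(2);print(g)
E
```

```text
pad [ 0.5576 -0.2262  0.05  ] remaining mm 3.2
line [ 0.5573 -0.2506  0.038 ] remaining mm 2.1
travel mm 103.75 lat 0.0 0.972628653049469
travel mm 105.0 lat 0.0 0.9742662310600281
lens (0.8148818016052246, (10, 15)) expect (10,15)
[[353 357 386 448 484 466 458 457 459 458 461 461 459 455 456 452]
 [355 360 389 451 487 470 457 455 458 456 458 456 457 455 456 455]
 [353 356 382 442 479 466 456 456 453 453 452 453 454 454 453 455]
 [355 354 366 411 458 457 453 455 453 452 450 448 449 452 453 453]
 [356 355 364 408 459 460 453 453 454 452 450 447 448 451 453 455]
 [356 355 369 420 466 461 451 445 451 449 446 444 446 451 453 454]
 [356 355 368 411 446 447 425 408 437 451 451 446 442 449 453 456]
 [356 357 363 386 403 399 362 346 422 472 487 477 451 450 454 456]
 [359 354 355 353 340 312 275 282 370 461 508 502 462 454 454 455]
 [359 355 348 325 277 235 229 241 304 412 502 507 463 453 455 454]
 [363 358 340 294 232 199 213 239 302 411 502 506 462 451 457 456]
 [378 374 348 279 213 184 202 269 374 468 518 506 458 451 456 454]
 [373 379 373 318 231 183 190 291 420 481 497 490 451 450 456 454]
 [362 368 390 384 276 197 194 259 354 398 421 444 444 451 453 454]
 [355 358 395 433 337 251 238 253 300 350 399 432 446 451 451 451]
 [356 359 399 464 416 354 340 350 375 406 434 447 449 453 451 451]
 [357 361 402 476 461 429 420 423 438 446 451 453 451 450 450 454]
 [362 366 406 469 468 453 446 449 452 453 453 450 450 450 453 454]
 [362 369 414 475 471 458 456 456 454 455 454 453 451 452 450 450]
 [362 373 424 484 472 457 456 457 457 456 455 456 453 450 448 448]
 [362 372 423 485 469 456 458 458 458 458 458 458 456 450 448 449]
 [362 369 415 469 455 452 456 455 454 456 455 456 453 453 450 448]
 [362 368 396 434 430 447 454 456 456 454 456 455 453 451 452 450]
 [362 368 402 440 429 446 456 454 457 456 455 455 454 453 452 450]
 [358 371 412 459 430 443 456 456 456 454 456 454 453 450 453 452]]
```

The carriage settled about 3 mm back into a notch. I'll refine the pointer position and measure the notch pitch to see whether another notch is nearer.

```bash
python3 - <<'E'
from h import *
d=dict(np.load("pics/t4.npz")); d0=dict(np.load("pics/top0.npz")); s=dict(np.load("pics/s4.npz"))
L=np.array([-AX[1],AX[0],0]); C=PAD+.108*AX
def rect(d,z,a0,a1,b0,b1,k=4000):
    o=[]
    for a,b in((a1,b1),(a1,b0),(a0,b0),(a0,b1)):
        P=C+a*AX+b*L;P[2]=z;o.append(proj(d,P))
    W,H=int((b1-b0)*k),int((a1-a0)*k)
    M=cv2.getPerspectiveTransform(np.float32(o),np.float32([[0,0],[W,0],[W,H],[0,H]]))
    return cv2.warpPerspective(d["img"],M,(W,H),flags=cv2.INTER_CUBIC)
# rack profile
for z in(.012,.025):
    R=rect(d0,z,-.055,.06,-.012,.012)[:,:,1].astype(float)
    sd=R.std(0);p=R[:,30:66].mean(1);p-=cv2.GaussianBlur(p[:,None],(0,0),25)[:,0]
    ac=np.correlate(p,p,'full')[len(p)-1:];from scipy.signal import find_peaks
    print("pitch mm",find_peaks(ac)[0][:4]/4)
a=rect(d,.039,-.03,.03,-.06,.03,5000);b=rect(s,.039,-.03,.03,-.06,.03,5000)
for x in(a,b):
    for k in range(-30,31,5):
        y=int((30-k)*5);cv2.line(x,(0,y),(12 if k%10 else 24,y),(255,0,0),1)
    cv2.line(x,(0,150),(40,150),(0,255,0),1)
x=cv2.convertScaleAbs(np.hstack([a[:,:400],b[:,:400]]),alpha=1.5)
cv2.imwrite("pics/c7.png",cv2.resize(x[:,:,::-1],(800,300)) if 0 else cv2.resize(x[:,:,::-1],(800,300)))
E
```

```text
pitch mm [ 8.   15.75 24.   32.  ]
pitch mm [ 8.   15.75 23.75 31.75]
```

View pics/c7.png

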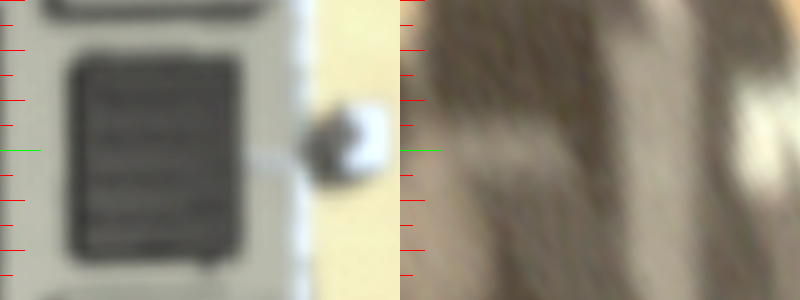

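The top view in rail coordinates shows the index line at about row 160 and the pointer block top centred at about row 138 (5 px/mm), so the carriage is short by 2 to 4 mm. The notch pitch is 8 mm. Now I need to confirm that the button is really up and get a precise offset, using averaged frames.

```bash
python3 - <<'E'
from h import *
L=np.array([-AX[1],AX[0],0])
def avg(n,k=6):
    F=[camrig.grab_frame(n) for _ in range(k)]; d=dict(F[0]); d["img"]=np.mean([f["img"] for f in F],0).astype(np.float32); return d
cur={n:avg(n) for n in("top","scene")}
for n in cur: np.savez(f"pics/avg_{n}",**cur[n])
old={n:dict(np.load(f"pics/{n}0.npz")) for n in cur}
def rect(d,z,T,a0,a1,b0,b1,k=2000):
    o=[]
    for a,b in((a1,b1),(a1,b0),(a0,b0),(a0,b1)):
        P=PAD+(a+T)*AX+b*L;P[2]=z;o.append(proj(d,P))
    W,H=int((b1-b0)*k),int((a1-a0)*k)
    M=cv2.getPerspectiveTransform(np.float32(o),np.float32([[0,0],[W,0],[W,H],[0,H]]))
    return cv2.cvtColor(cv2.warpPerspective(d["img"].astype(np.float32),M,(W,H),flags=cv2.INTER_LINEAR),cv2.COLOR_RGB2GRAY)
# each feature: best travel, given its height
feats={"deck rear":(.038,-.10,-.04,-.032,.032),"line":(.038,-.01,.01,-.032,-.019),"eye top":(.089,-.09,-.044,-.024,.024),"button":(.05,-.024,.024,-.02,.02),"cheekF":(.062,.022,.04,-.026,.026),"cheekR":(.062,-.04,-.022,-.026,.026)}
for n in cur:
  for f,(z,*r) in feats.items():
    A=rect(old[n],z,0,*r).ravel()
    best=max((np.corrcoef(A,rect(cur[n],z,T,*r).ravel())[0,1],T) for T in np.arange(.098,.115,.00025))
    print(n,f,"T %.2f mm c %.3f"%(best[1]*1e3,best[0]))
# button height now
for n in cur:
  A=rect(old[n],.05,0,*feats["button"][1:]).ravel()
  print(n,"button",sorted(((round(np.corrcoef(A,rect(cur[n],z,T,*feats["button"][1:]).ravel())[0,1],3),round(z,4),round(T,4)) for z in np.arange(.038,.056,.001) for T in np.arange(.102,.110,.0005)),reverse=True)[:4])
to(PAD)
E
```

```text
top deck rear T 105.75 mm c 0.966
top line T 98.00 mm c 0.696
top eye top T 100.25 mm c 0.971
top button T 104.00 mm c 0.992
top cheekF T 102.25 mm c 0.924
top cheekR T 100.75 mm c 0.882
scene deck rear T 106.00 mm c 0.971
scene line T 105.25 mm c 0.987
scene eye top T 104.00 mm c 0.982
scene button T 107.75 mm c 0.936
scene cheekF T 104.50 mm c 0.770
scene cheekR T 105.50 mm c 0.863
top button [(np.float64(0.992), np.float64(0.05), np.float64(0.104)), (np.float64(0.991), np.float64(0.051), np.float64(0.104)), (np.float64(0.988), np.float64(0.052), np.float64(0.104)), (np.float64(0.988), np.float64(0.052), np.float64(0.1035))]
scene button [(np.float64(0.936), np.float64(0.05), np.float64(0.108)), (np.float64(0.936), np.float64(0.05), np.float64(0.1075)), (np.float64(0.933), np.float64(0.05), np.float64(0.107)), (np.float64(0.932), np.float64(0.05), np.float64(0.1085))]
shift tool [ 0.0663 -0.3     0.1189] turn 0.0002 tcp [0.5371 0.0756 0.1688] F [0.42 0.96 0.06] t 8.2
```

The scene camera match puts the button top at 50 mm, so it is up and locked. I'll take sub-pixel profiles of the index line and pointer top.

```bash
python3 - <<'E'
from h import *
L=np.array([-AX[1],AX[0],0]);C=PAD+.108*AX
def rect(d,z,a0,a1,b0,b1,k=2000):
    o=[]
    for a,b in((a1,b1),(a1,b0),(a0,b0),(a0,b1)):
        P=C+a*AX+b*L;P[2]=z;o.append(proj(d,P))
    W,H=int(round((b1-b0)*k)),int(round((a1-a0)*k))
    M=cv2.getPerspectiveTransform(np.float32(o),np.float32([[0,0],[W,0],[W,H],[0,H]]))
    return cv2.cvtColor(cv2.warpPerspective(d["img"].astype(np.float32),M,(W,H),flags=cv2.INTER_LINEAR),cv2.COLOR_RGB2GRAY)
d=dict(np.load("pics/avg_top.npz"));d0=dict(np.load("pics/top0.npz"))
a=np.arange(14.75,-15,-1)
for nm,b0,b1,z in(("line",-.0255,-.021,.038),("line2",-.029,-.0255,.038),("tip",-.037,-.034,.039),("tip2",-.040,-.037,.039),("blk",-.0425,-.040,.039),("blk2",-.046,-.0435,.039)):
    p=rect(d,z,-.015,.015,b0,b1).mean(1)[::2]
    print(nm,p.astype(int).tolist())
print("a",a[:3],"... step -1 mm")
s=dict(np.load("pics/avg_scene.npz"));s0=dict(np.load("pics/scene0.npz"))
# last look: averaged scene view, with candidate pointer-top outlines
x=s["img"][205:265,370:430]; x=cv2.resize(cv2.convertScaleAbs(x,alpha=1.7),None,fx=10,fy=10,interpolation=cv2.INTER_CUBIC)[:,:,::-1].copy()
def pt(P): u=proj(s,P); return (int((u[0]-370+.5)*10),int((u[1]-205+.5)*10))
for a_,col in((0,(0,0,255)),(.0024,(0,200,0)),(.0048,(255,0,0))):
    q=[]
    for da,b in((-.007,-.038),(.007,-.038),(.007,-.048),(-.007,-.048)):
        P=C+(a_+da)*AX+b*L;P[2]=.039;q.append(pt(P))
    cv2.polylines(x,[np.int32(q)],True,col,1)
for t in(-.004,-.002,0):
    P=C+t*AX-.024*L;P[2]=.038;P2=C+t*AX-.030*L;P2[2]=.038;cv2.line(x,pt(P),pt(P2),{-.004:(0,0,255),-.002:(0,200,0),0:(255,0,0)}[t],1)
cv2.imwrite("pics/c8.png",x)
E
```

```text
line [119, 119, 119, 119, 119, 119, 119, 119, 119, 119, 120, 120, 120, 121, 122, 124, 124, 122, 121, 119, 119, 119, 119, 119, 119, 119, 120, 120, 120, 120]
line2 [121, 121, 122, 122, 122, 122, 122, 121, 121, 120, 119, 119, 119, 118, 120, 122, 124, 125, 126, 125, 125, 125, 125, 125, 126, 126, 126, 127, 128, 128]
tip [158, 158, 157, 157, 154, 150, 140, 130, 115, 100, 89, 78, 74, 70, 67, 65, 64, 64, 65, 66, 74, 83, 99, 117, 131, 144, 150, 155, 157, 158]
tip2 [158, 157, 156, 154, 148, 142, 133, 123, 111, 100, 92, 84, 83, 83, 88, 92, 95, 98, 93, 87, 87, 88, 104, 120, 133, 146, 151, 155, 157, 158]
blk [157, 157, 156, 155, 153, 151, 150, 147, 141, 134, 123, 115, 115, 116, 125, 135, 140, 144, 132, 121, 114, 108, 121, 134, 143, 152, 155, 157, 157, 158]
blk2 [156, 156, 155, 155, 154, 155, 159, 162, 164, 166, 164, 163, 163, 163, 165, 167, 165, 161, 150, 141, 139, 138, 145, 151, 154, 156, 157, 157, 157, 158]
a [14.75 13.75 12.75] ... step -1 mm
```

View pics/c8.png

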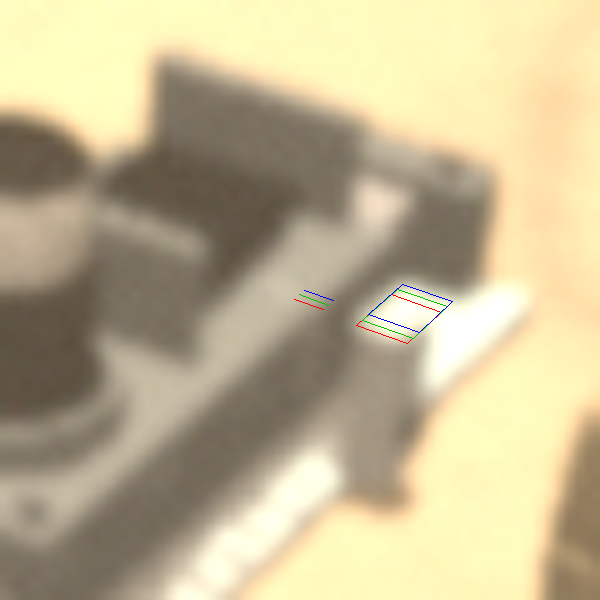

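The line sits about 3.5 mm from the pointer in both cameras. The notches are 8 mm apart, so the next one would be about 4.5 mm off on the other side. The carriage is therefore in the nearest notch, with the button up and the arm clear.

```bash
python3 -c "
from workcell import bot, camrig, get_state
print(bot.sign_off())"
```

```text
the job is handed in; nothing more can be done
None
```

The job is handed in: the eyepiece carriage is locked with its button up, but its index line sits about 3.5 mm short of the pointer. By my measurement (good to about 1 mm) that is the nearest notch. The lens-ring carriage was not touched.

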